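Turn up the blue clove cup

ROBOT

A 7-joint arm with a two-finger parallel gripper is mounted at the origin on the work surface. World frame = base frame: x ahead of the robot, y to its left, z up, the work surface at z = 0. Lengths are in m, angles in rad, forces in N, time in s.
With the tool pointing down it reaches from about 0.425 to 0.925 m from the base axis. Payload 6.8 kg.
Tool frame: the origin (TCP) lies midway between the tips of the shut fingers; the grasp point (between the pads) lies 19 mm behind it; z points along the fingers, y is the line along which they close (so a half turn about z gives the same grasp; the last joint's range is limited). The gripper opens to 85 mm and grips with 20 to 120 N. Pads are 22 mm wide; open, the fingers measure 114 mm over their backs; the gripper's body (76 mm by 85 mm) begins 54 mm behind the grasp point. The pads swing forward as they close: fully open they stand 13 mm farther back than shut.
Start: joints at [-1.215, 0.477, 0.022, 1.555, -0.011, 1.109, -0.083], TCP at [0.302, 0.604, 0.231] pointing down, gripper open.
Joint ranges: [-2.96, 2.96], [-0.34, 2.1], [-1.41, 1.46], [0.24, 2.44], [-1.37, 4.51], [0.17, 1.92], [-2.96, 2.96]. Speed limits (rad/s): [2.39, 2.39, 3.14, 3.14, 3.14, 3.14, 3.14].

INTERFACE

Orientations are given as a unit quaternion [w, x, y, z].
In Python, from station import bot gives the robot as it stands.
- The arm moves only by the tool jog_arm, never from a script. Its argument "rows" is a list of rows, each an object of numbers: "fingers": the finger opening in mm, from 0 to 85.4; "x", "y", "z": the shift along the tool's x, y, z in mm; "ax", "ay", "az": the turn, a rotation vector about the tool's x, y, z in degrees. A call has exactly 8 rows; each row shifts and turns the commanded pose from where the row before left it, along the tool's axes as they then stand; what a row does not reach is not made up. A row lasts 1/10 s, in which the tool goes at most 50 mm and 8.59 degrees, less where a joint would pass 70% of its speed; a pose out of reach is approached as far as the arm can. A call with a gripper value outside its range is refused whole. The fingers move at their own pace and stop on an object; "force" is the grip in N (left out, the last holds). Time passes only in rows, so rows that do not move let the fingers close, or fill a call up. It gives the time, the measured TCP pose, the force, the opening and the grip force at its end, in the units of the state.
- bot.get_obs(): the state, without advancing time (a new reading comes with each control period).
- bot.read_camera(name): name is "scene" or "top" or "wrist"; returns a dict with "pixels" (384x512x3 uint8, red, green, blue), "vertical_fov" (degrees; the focal length in pixels is half the picture's height over the tangent of half this angle, whatever the lens; pixels are square), "cx", "cy" (the principal point, pixels), "world_from_camera" (4x4, takes a point from camera to world coordinates). Camera axes: x right, y down, z forward; pixel columns grow to the right and rows downward; lengths in m; the calibration is good to about 2 mm. The wrist camera is an equidistant fisheye: a pixel r from the principal point sees the ray r / f radians off the axis. A picture is of the moment at which its call begins. There is no depth.
- bot.hand_in(): hands the job in; it is judged then, once.
The state is a dict: "t": time; "q": joint angles; "joint_vel": joint speeds; "joint_torque": joint torques, N m; "eef_pos": TCP position; "tool_rot": TCP orientation; "contact_force": force on the tool from outside, world axes, zero at the start; "torque": the same for the moment, N m; "gripper_width": opening from 0.0 (shut) to 1.0 (fully open); "grasp_force": force on a finger pad.
Only numpy, scipy, OpenCV 4.12 (cv2) and the standard library are available. Lean on these libraries where they do the work, as an engineer would, in place of code of your own. Each camera call takes 0.05 s, during which the arm holds its last target. There are 200 camera calls.

TASK

Three round-bottomed cups stand mouth-down on the potting bench to dry. Pick up the blue one, turn it over in the air and set it down, without dropping it, so that it stands mouth-up on the round cork mat, ready for garlic cloves; leave the white and the terracotta cup where they are, mouth-down.

Things in the scene. Friction and masses are not known exactly. Their poses are not given: they have to be found in the camera images.
- blue_cup: the blue cup, shaped and posed as white_cup tells. About 220 g, mostly in its solid bottom (centre of mass 41 mm from the mouth): laid on its side, or bottom lower than mouth, and let go, it rolls itself mouth-up in 2 s if fingers and palm give it room, moving up to 50 mm towards where its bottom pointed (40 if that was 14 degrees below level). So it need not be turned the whole way.
- white_cup: the white cup, a bystander. All three cups: 62 mm tall, 62 across, 3.5 wall. Origin: centre of the mouth; z points from mouth to bottom: up at the start (mouth-down), down once mouth-up. The outside is straight for 34 mm from the mouth (the part to grip across), then a ball of radius 31 centred on the axis 34 mm from the mouth, ending in a flat bottom 28 mm across.
- clay_cup: the terracotta cup, a bystander, shaped and posed as white_cup tells.
- mat: the round cork mat, fixed flat on the bench, 190 mm across and 4 mm thick. Its origin is the centre of its underside, at bench height; z is up.
Mind the look-alikes: they are no part of the job. Of the things that look like the blue_cup, the largest one is meant.

How it is judged:
By the outcome, as a careful person would: the job done as asked, in the order asked, and still so for the second after the job is handed in, with the robot touching nothing.
It also fails if it takes over 38 s, if anything falls off the work surface, if the arm or the gripper's body presses on something with over 40 N, if the wrist force passes 120 N, or if a joint passes its speed limit or range.

## Working session

There is one attempt and no reset: what is moved stays moved. The work goes in short steps, Python scripts to look and compute and a tool call to move; the robot and the scene stay as the last step left them, time stands still between calls to the robot, and variables do not carry over. Pictures are saved under pics/ and viewed, at most 13 in all, crops included, and the job is handed in when it is done.

Besides the shell and the picture viewer there is one more tool, called as a command line: name --argument value ..., lists and objects as JSON in quotes. jog_arm: Moves the arm, as the interface text tells. Its arguments: {"type":"object","properties":{"rows":{"type":"array","items":{"type":"object","properties":{"fingers":{"type":"number"},"x":{"type":"number"},"y":{"type":"number"},"z":{"type":"number"},"ax":{"type":"number"},"ay":{"type":"number"},"az":{"type":"number"}}}},"force":{"type":"number"}},"required":["rows"]}

```bash
mkdir -p pics; cat > h.py <<'E'
import numpy as np,cv2
from station import bot
def save(c,n):
    cv2.imwrite(f'pics/{n}.png',c['pixels'][:,:,::-1])
def ray(c,u,v,name):
    T=np.array(c['world_from_camera']);f=192/np.tan(np.radians(c['vertical_fov'])/2)
    d=np.array([u-c['cx'],v-c['cy']],float)
    if name=='wrist':
        r=np.hypot(*d);th=r/f;k=np.append(d/max(r,1e-9)*np.sin(th),np.cos(th))
    else: k=np.append(d/f,1)
    return T[:3,3],T[:3,:3]@k
def plane(c,u,v,name,z):
    o,d=ray(c,u,v,name);return o+d*(z-o[2])/d[2]
E
python3 - <<'E'
from h import *
for n in('scene','top'):
    c=bot.read_camera(n);np.save(f'{n}.npy',c,allow_pickle=True);save(c,n)
    print(n,c['vertical_fov'],c['cx'],c['cy'],np.round(c['world_from_camera'],3).tolist())
a=cv2.imread('pics/scene.png');b=cv2.imread('pics/top.png')
o=bot.get_obs();print(o['t'],o['eef_pos'],o['tool_rot'])
E
```

```text
scene 50.00903442438542 258.83292162651077 192.90483295434134 [[-0.728, 0.585, -0.358, 0.948], [0.686, 0.622, -0.378, 0.385], [0.001, -0.521, -0.854, 0.929], [0.0, 0.0, 0.0, 1.0]]
top 42.599184831972266 257.5062300707612 186.31438714152418 [[-0.023, -0.984, 0.176, 0.366], [-1.0, 0.021, -0.011, 0.016], [0.007, -0.176, -0.984, 1.278], [0.0, 0.0, 0.0, 1.0]]
0.1 [0.30174279 0.60320669 0.23044758] [-1.28189581e-04  2.29817004e-01  9.73233519e-01 -8.03204372e-04]
```

View pics/top.png

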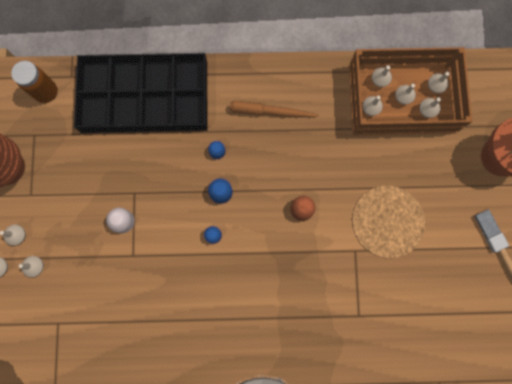

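View pics/scene.png

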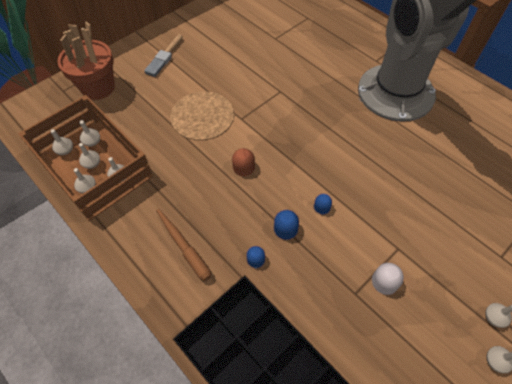

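The top view shows blue blobs at (220,190) (largest), (216,150) and (212,235) (small look-alikes), white at (119,220), terracotta at (303,208) and the mat at (389,221). In the scene view the large blue is at (286,225), with small ones at (323,204) and (256,257). I choose the largest, and will measure and crop it.

```bash
python3 - <<'E'
from h import *
R={}
for n in('top','scene'):
    c=np.load(f'{n}.npy',allow_pickle=True).item()
    hsv=cv2.cvtColor(c['pixels'],cv2.COLOR_RGB2HSV)
    h,s,v=cv2.split(hsv)
    b=((h>100)&(h<130)&(s>140)&(v>50)).astype(np.uint8)
    w=((s<60)&(v>130)).astype(np.uint8)
    r=(((h<9)|(h>172))&(s>110)&(v>60)).astype(np.uint8)
    for nm,m in(('blue',b),('white',w),('red',r)):
        k,l,st,ce=cv2.connectedComponentsWithStats(m)
        for i in range(1,k):
            if 80<st[i,4]<1500: print(n,nm,st[i].tolist(),ce[i].round(1),plane(c,*ce[i],n,.034).round(3))
for u,v in((353,221),(425,221),(389,185.5),(389,257),(389,221)):
    print(plane(np.load('top.npy',allow_pickle=True).item(),u,v,'top',.004).round(3))
a=cv2.imread('pics/scene.png')[180:290,220:350];b=cv2.imread('pics/top.png')[130:250,160:330]
cv2.imwrite('pics/crop.png',np.hstack([cv2.resize(a,(390,330)),cv2.resize(b,(400,330))]))
E
```

```text
top blue [209, 142, 15, 15, 172] [216.3 149.3] [0.689 0.106 0.034]
top blue [209, 180, 22, 22, 370] [219.8 190.4] [0.58  0.098 0.034]
top blue [205, 228, 15, 14, 167] [212.2 234.6] [0.468 0.118 0.034]
top white [91, 29, 34, 24, 356] [105.8  40.6] [0.998 0.402 0.034]
top white [0, 32, 81, 24, 1462] [40.4 43.8] [0.992 0.578 0.034]
top white [11, 61, 25, 23, 462] [23.3 71.9] [0.912 0.619 0.034]
top white [376, 71, 15, 15, 130] [383.6  79.1] [ 0.873 -0.343  0.034]
top white [432, 79, 15, 13, 124] [439.9  85.6] [ 0.851 -0.492  0.034]
top white [399, 89, 16, 14, 123] [407.1  96.8] [ 0.822 -0.402  0.034]
top white [365, 97, 17, 18, 190] [373.  105.4] [ 0.8   -0.31   0.034]
top white [421, 99, 19, 17, 184] [430.3 107.6] [ 0.791 -0.461  0.034]
top white [107, 208, 24, 23, 431] [118.8 218.7] [0.513 0.354 0.034]
top white [479, 211, 30, 41, 432] [494.  233.3] [ 0.455 -0.595  0.034]
top white [5, 226, 20, 19, 273] [ 14.8 234.8] [0.478 0.614 0.034]
top white [19, 257, 24, 20, 298] [ 32.  266.1] [0.4   0.566 0.034]
top white [0, 259, 7, 17, 89] [  2.4 266.5] [0.4   0.64  0.034]
top white [246, 380
[... 1059 characters left out ...]
4 160.5] [ 0.84  -0.404  0.034]
scene white [75, 178, 14, 14, 130] [ 80.7 185.5] [ 0.891 -0.343  0.034]
scene white [375, 263, 28, 25, 520] [388.5 274.7] [0.507 0.349 0.034]
scene white [486, 304, 25, 23, 367] [497.2 314.9] [0.409 0.566 0.034]
scene white [488, 347, 24, 25, 432] [498.9 359.2] [0.488 0.615 0.034]
scene red [57, 40, 55, 59, 1233] [88.6 68.8] [ 0.648 -0.706  0.034]
scene red [35, 66, 16, 16, 108] [41.5 73.4] [ 0.765 -0.787  0.034]
scene red [0, 80, 24, 22, 202] [ 9.6 90. ] [ 0.869 -0.788  0.034]
scene red [233, 149, 22, 27, 333] [243.  160.7] [ 0.533 -0.114  0.034]
[ 0.497 -0.245  0.004]
[ 0.493 -0.433  0.004]
[ 0.589 -0.345  0.004]
[ 0.402 -0.332  0.004]
[ 0.495 -0.339  0.004]
```

View pics/crop.png

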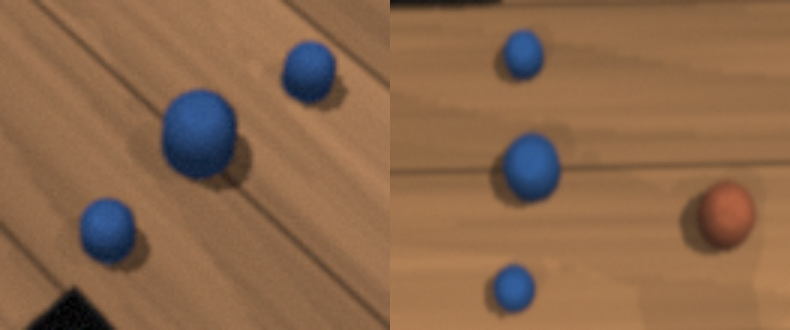

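The crop confirms it: the middle blue cup (21 px across, against 15 px for its neighbours) is the largest, at about (0.582, 0.098). The plan is to grip it with the tool tilted 55° from the +y side and closing along x. I then roll the tool about its y by about 115° and set the cup on the mat. First I move above it.

jog_arm --rows '[{"x": -43, "y": -22, "z": 3, "fingers": 85}, {"x": -43, "y": -22, "z": 3}, {"x": -43, "y": -22, "z": 3}, {"x": -43, "y": -22, "z": 3}, {"x": -43, "y": -22, "z": 3}, {"x": -43, "y": -22, "z": 3}, {"x": -43, "y": -22, "z": 3}, {"x": -43, "y": -22, "z": 3}]' --force 60

```text
invalid input
```

jog_arm --rows '[{"az": 8.2}, {"az": 8.2}, {"az": 8.2}, {"az": 8.2}, {"az": 8.2}, {"az": 8.2}, {"az": 8.2}, {"az": 6}]'

```text
invalid input
```

jog_arm --rows '[{"ay": -8}, {"ay": -8}, {"ay": -8}, {"ay": -8}, {"ay": -8}, {"ay": -8}, {"ay": -7}, {}]'

```text
invalid input
```

```bash
cat >> h.py <<'E'
from scipy.spatial.transform import Rotation as Ro
def pose():
    o=bot.get_obs();q=o['tool_rot'];R=Ro.from_quat([*q[1:],q[0]]).as_matrix()
    return o,np.array(o['eef_pos']),R
def to(pt,Rt=None):
    o,p,R=pose()
    print('t',round(o['t'],2),'tcp',p.round(4),'q',np.round(o['q'],2),'w',round(o['gripper_width'],3),'g',round(o['grasp_force'],1));print(R.round(3))
    print('shift mm',(R.T@(np.array(pt)-p)*1e3).round(1))
    if Rt is not None: print('turn deg',np.degrees(Ro.from_matrix(R.T@Rt).as_rotvec()).round(1))
def tool(ydir,tilt): # tool y azimuth deg, ay tilt deg
    a=np.radians(ydir);y=np.array([np.cos(a),np.sin(a),0]);z=np.array([0,0,-1.]);x=np.cross(y,z)
    return np.stack([x,y,z],1)@Ro.from_euler('y',tilt,degrees=True).as_matrix()
E
python3 - <<'E'
from h import *
Rt=tool(0,-55)
P=np.array([.582,.098,.025]);to(P+Rt[:,2]*(.022-.15),Rt)
c=bot.read_camera('wrist');save(c,'w1');np.save('w1.npy',c,allow_pickle=True)
E
```

```text
t 0.1 tcp [0.3017 0.6032 0.2304] q [-1.22  0.48  0.02  1.56 -0.01  1.11 -0.08] w 0.998 g 0.0
[[-0.894  0.447 -0.001]
 [ 0.447  0.894 -0.002]
 [-0.    -0.002 -1.   ]]
shift mm [-429.7 -232.5  132.5]
turn deg [ 30.3 -49.   58.3]
```

View pics/w1.png

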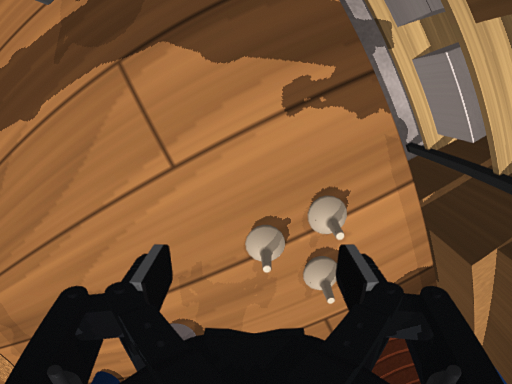

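The move calls were refused, probably because every row needs all its fields. The wrist picture therefore still shows the start pose: garlic at (265,245), fingers at the lower edge. I'll resend with full rows.

jog_arm --rows '[{"x": -43, "y": -22, "z": 3, "ax": 0, "ay": 0, "az": 0, "fingers": 85}, {"x": -43, "y": -22, "z": 3, "ax": 0, "ay": 0, "az": 0, "fingers": 85}, {"x": -43, "y": -22, "z": 3, "ax": 0, "ay": 0, "az": 0, "fingers": 85}, {"x": -43, "y": -22, "z": 3, "ax": 0, "ay": 0, "az": 0, "fingers": 85}, {"x": -43, "y": -22, "z": 3, "ax": 0, "ay": 0, "az": 0, "fingers": 85}, {"x": -43, "y": -22, "z": 3, "ax": 0, "ay": 0, "az": 0, "fingers": 85}, {"x": -43, "y": -22, "z": 3, "ax": 0, "ay": 0, "az": 0, "fingers": 85}, {"x": -43, "y": -22, "z": 3, "ax": 0, "ay": 0, "az": 0, "fingers": 85}]' --force 60

```text
t: 0.95
eef_pos: [0.5316, 0.2906, 0.2071]
tool_rot: [-0.0, 0.23, 0.973, -0.0]
contact_force: [0.4, 0.6, -0.6]
gripper_width: 0.993
grasp_force: 0.0
```

jog_arm --rows '[{"x": 0, "y": 0, "z": 0, "ax": 0, "ay": 0, "az": 8, "fingers": 85}, {"x": 0, "y": 0, "z": 0, "ax": 0, "ay": 0, "az": 8, "fingers": 85}, {"x": 0, "y": 0, "z": 0, "ax": 0, "ay": 0, "az": 8, "fingers": 85}, {"x": 0, "y": 0, "z": 0, "ax": 0, "ay": 0, "az": 8, "fingers": 85}, {"x": 0, "y": 0, "z": 0, "ax": 0, "ay": 0, "az": 8, "fingers": 85}, {"x": 0, "y": 0, "z": 0, "ax": 0, "ay": 0, "az": 8, "fingers": 85}, {"x": 0, "y": 0, "z": 0, "ax": 0, "ay": 0, "az": 8, "fingers": 85}, {"x": 0, "y": 0, "z": 0, "ax": 0, "ay": 0, "az": 7.4, "fingers": 85}]'

```text
t: 1.75
eef_pos: [0.5306, 0.2923, 0.207]
tool_rot: [-0.0, 0.709, 0.705, -0.0]
contact_force: [0.5, 0.5, 0.6]
gripper_width: 0.993
grasp_force: 0.0
```

jog_arm --rows '[{"x": 0, "y": 0, "z": 0, "ax": 0, "ay": -8, "az": 0, "fingers": 85}, {"x": 0, "y": 0, "z": 0, "ax": 0, "ay": -8, "az": 0, "fingers": 85}, {"x": 0, "y": 0, "z": 0, "ax": 0, "ay": -8, "az": 0, "fingers": 85}, {"x": 0, "y": 0, "z": 0, "ax": 0, "ay": -8, "az": 0, "fingers": 85}, {"x": 0, "y": 0, "z": 0, "ax": 0, "ay": -8, "az": 0, "fingers": 85}, {"x": 0, "y": 0, "z": 0, "ax": 0, "ay": -8, "az": 0, "fingers": 85}, {"x": 0, "y": 0, "z": 0, "ax": 0, "ay": -7, "az": 0, "fingers": 85}, {"x": 0, "y": 0, "z": 0, "ax": 0, "ay": 0, "az": 0, "fingers": 85}]'

```text
t: 2.55
eef_pos: [0.5285, 0.2952, 0.2023]
tool_rot: [0.327, 0.623, 0.629, -0.329]
contact_force: [0.7, 0.6, -1.6]
gripper_width: 0.996
grasp_force: 0.0
```

```bash
python3 - <<'E'
from h import *
Rt=tool(0,-55)
P=np.array([.582,.098,.025]);to(P+Rt[:,2]*(.022-.15),Rt)
c=bot.read_camera('wrist');save(c,'w2');np.save('w2.npy',c,allow_pickle=True)
hsv=cv2.cvtColor(c['pixels'],cv2.COLOR_RGB2HSV);h,s,v=cv2.split(hsv)
b=((h>100)&(h<130)&(s>140)&(v>50)).astype(np.uint8)
k,l,st,ce=cv2.connectedComponentsWithStats(b)
for i in range(1,k):
    if st[i,4]>80: print(st[i],ce[i].round(1),plane(c,*ce[i],'wrist',.032).round(4))
E
```

```text
t 2.55 tcp [0.5285 0.2952 0.2023] q [-1.2   0.86  0.51  1.43  0.3   1.62 -0.79] w 0.996 g 0.0
[[-0.008  1.     0.001]
 [ 0.569  0.006 -0.822]
 [-0.822 -0.006 -0.569]]
shift mm [ 32.4  53.6 135.1]
turn deg [0.1 0.3 0.5]
[ 193  104   33   41 1112] [209.2 123.5] [0.4738 0.141  0.032 ]
[ 271  110   44   55 2049] [292.2 136.2] [0.58   0.1096 0.032 ]
[354 115  31  37 944] [368.9 132.4] [0.6818 0.1291 0.032 ]
[  357   155   155   229 17663] [460.8 250.1] [ 2.4409 -1.824   0.032 ]
[   0  219  122  158 6981] [ 63.5 276.9] [6.09   8.1736 0.032 ]
[ 275  248   74   93 3397] [312.7 302.5] [-0.0614  3.3608  0.032 ]
[ 371  337   50   47 1511] [395.7 363.3] [0.2215 1.0504 0.032 ]
[ 88 338  30  46 984] [105.5 363.7] [0.8296 1.0306 0.032 ]
```

View pics/w2.png

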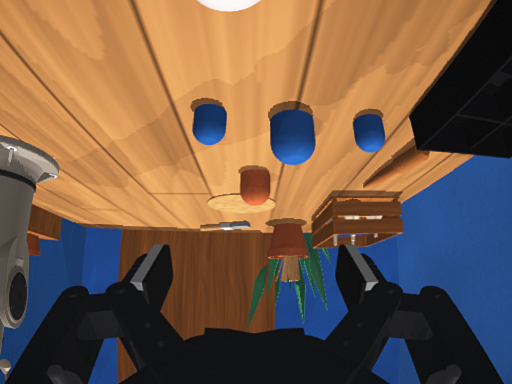

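The wrist view shows the large blue cup at (292,136) between the small ones at (209,123) and (369,132), with the terracotta cup and mat beyond. It agrees with (0.581, 0.10), so I close in.

jog_arm --rows '[{"x": 10, "y": 17, "z": 0, "ax": 0, "ay": 0, "az": 0, "fingers": 85}, {"x": 11, "y": 18, "z": 0, "ax": 0, "ay": 0, "az": 0, "fingers": 85}, {"x": 11, "y": 18, "z": 0, "ax": 0, "ay": 0, "az": 0, "fingers": 85}, {"x": 0, "y": 0, "z": 35, "ax": 0, "ay": 0, "az": 0, "fingers": 85}, {"x": 0, "y": 0, "z": 35, "ax": 0, "ay": 0, "az": 0, "fingers": 85}, {"x": 0, "y": 0, "z": 35, "ax": 0, "ay": 0, "az": 0, "fingers": 85}, {"x": 0, "y": 0, "z": 35, "ax": 0, "ay": 0, "az": 0, "fingers": 85}, {"x": 0, "y": 0, "z": 0, "ax": 0, "ay": 0, "az": 0, "fingers": 85}]'

```text
t: 3.4
eef_pos: [0.5832, 0.189, 0.1014]
tool_rot: [0.325, 0.63, 0.625, -0.328]
contact_force: [-0.3, -0.2, 0.6]
gripper_width: 0.996
grasp_force: 0.0
```

```bash
python3 - <<'E'
from h import *
Rt=tool(0,-55)
P=np.array([.581,.099,.025]);to(P+Rt[:,2]*.022,Rt)
c=bot.read_camera('wrist')
hsv=cv2.cvtColor(c['pixels'],cv2.COLOR_RGB2HSV);h,s,v=cv2.split(hsv)
b=((h>100)&(h<130)&(s>140)&(v>50)).astype(np.uint8)
k,l,st,ce=cv2.connectedComponentsWithStats(b)
T=np.array(c['world_from_camera']);f=192/np.tan(np.radians(c['vertical_fov'])/2);print(T.round(3),f,c['cx'],c['cy'])
for i in range(1,k):
    if st[i,4]>500 and st[i,1]<150:
        x,y,w,hh,_=st[i];print(st[i],ce[i].round(1))
        # far-top of dome: image bottom edge row y+hh: tangent ray to ball; closest distance to ball centre line
        o,d=ray(c,x+w/2,y+hh,'wrist');d/=np.linalg.norm(d)
        n=np.cross(d,[1,0,0]);n/=np.linalg.norm(n);n*=np.sign(n[2])
        B=np.array([.581,.099,.034]);print('tangent dist',np.dot(o-B,n).round(4))
        for u in(x,x+w): print('side',plane(c,u,y+hh*.4,'wrist',.03).round(4))
        for vv in (y,): print('mouth near edge',plane(c,x+w/2,vv,'wrist',0).round(4))
E
```

```text
t 3.4 tcp [0.5832 0.189  0.1014] q [-1.07  0.95  0.52  1.54  0.33  1.36 -0.79] w 0.996 g 0.0
[[ 0.004  1.    -0.007]
 [ 0.573 -0.008 -0.82 ]
 [-0.82  -0.001 -0.573]]
shift mm [ 11.1  -1.2 139.5]
turn deg [-0.4  0.1 -0.2]
[[ 1.    -0.002 -0.008  0.585]
 [-0.009 -0.304 -0.953  0.35 ]
 [-0.001  0.953 -0.304  0.121]
 [ 0.     0.     0.     1.   ]] 297.3186396354542 253.78122327219165 193.67378282264272
[ 106  136   49   59 2363] [129.3 164.3]
tangent dist 0.0077
side [0.4662 0.1541 0.03  ]
side [0.5078 0.1506 0.03  ]
mouth near edge [0.4757 0.1365 0.    ]
[ 220  139   67   82 4807] [252.8 178.4]
tangent dist 0.031
side [0.5553 0.1238 0.03  ]
side [0.6104 0.1235 0.03  ]
mouth near edge [0.5828 0.1243 0.    ]
[ 348  141   47   58 2227] [371.3 168.6]
tangent dist 0.0119
side [0.6576 0.1406 0.03  ]
side [0.6986 0.143  0.03  ]
mouth near edge [0.6886 0.1252 0.    ]
```

The cup measurement holds: the tangent to the dome sits 31 mm from the ball centre, as it should. I go in and grip.

jog_arm --rows '[{"x": 10, "y": 1, "z": 0, "ax": 0, "ay": 0, "az": 0, "fingers": 85}, {"x": 0, "y": 0, "z": 25, "ax": 0, "ay": 0, "az": 0, "fingers": 85}, {"x": 0, "y": 0, "z": 25, "ax": 0, "ay": 0, "az": 0, "fingers": 85}, {"x": 0, "y": 0, "z": 25, "ax": 0, "ay": 0, "az": 0, "fingers": 85}, {"x": 0, "y": 0, "z": 25, "ax": 0, "ay": 0, "az": 0, "fingers": 85}, {"x": 0, "y": 0, "z": 20, "ax": 0, "ay": 0, "az": 0, "fingers": 85}, {"x": 0, "y": 0, "z": 12, "ax": 0, "ay": 0, "az": 0, "fingers": 85}, {"x": 0, "y": 0, "z": 8, "ax": 0, "ay": 0, "az": 0, "fingers": 85}]'

```text
t: 4.25
eef_pos: [0.5856, 0.0879, 0.0121]
tool_rot: [0.326, 0.627, 0.628, -0.325]
contact_force: [0.9, 1.0, -0.6]
gripper_width: 0.994
grasp_force: 0.0
```

```bash
python3 - <<'E'
from h import *
Rt=tool(0,-55)
P=np.array([.583,.097,.025]);to(P+Rt[:,2]*.022,Rt)
print(bot.get_obs()['contact_force'])
a=bot.read_camera('wrist');b=bot.read_camera('scene')
cv2.imwrite('pics/g.png',np.hstack([cv2.resize(a['pixels'][:,:,::-1],(400,300)),cv2.resize(b['pixels'][130:310,170:410,::-1],(400,300))]))
E
```

```text
t 4.25 tcp [0.5856 0.0879 0.0121] q [-0.98  1.03  0.52  1.69  0.37  1.1  -0.83] w 0.994 g 0.0
[[ 0.     1.     0.001]
 [ 0.575  0.001 -0.818]
 [-0.818  0.001 -0.575]]
shift mm [-5.4 -2.6  7.1]
turn deg [ 0.1 -0.1 -0. ]
[ 0.90475871  0.96271876 -0.57039005]
```

View pics/g.png

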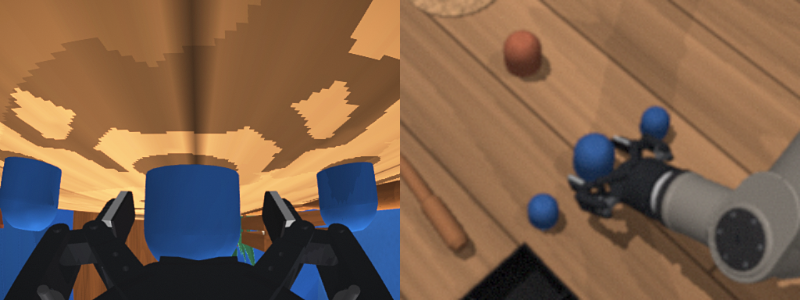

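The cup (about (193,210) in the left half) stands centred between the open pads, and the small cups are clear. I nudge forward and close.

jog_arm --rows '[{"x": -4, "y": -2, "z": 7, "ax": 0, "ay": 0, "az": 0, "fingers": 85}, {"x": 0, "y": 0, "z": 0, "ax": 0, "ay": 0, "az": 0, "fingers": 50}, {"x": 0, "y": 0, "z": 0, "ax": 0, "ay": 0, "az": 0, "fingers": 50}, {"x": 0, "y": 0, "z": 0, "ax": 0, "ay": 0, "az": 0, "fingers": 50}, {"x": 0, "y": 0, "z": 0, "ax": 0, "ay": 0, "az": 0, "fingers": 50}, {"x": 0, "y": 0, "z": 0, "ax": 0, "ay": 0, "az": 0, "fingers": 50}, {"x": 0, "y": 0, "z": 0, "ax": 0, "ay": 0, "az": 0, "fingers": 50}, {"x": 0, "y": 0, "z": 0, "ax": 0, "ay": 0, "az": 0, "fingers": 50}]' --force 60

```text
t: 5.15
eef_pos: [0.583, 0.0795, 0.0123]
tool_rot: [0.327, 0.627, 0.627, -0.327]
contact_force: [-2.7, 2.0, 5.9]
gripper_width: 0.7
grasp_force: 64.7
```

jog_arm --rows '[{"x": -8, "y": 0, "z": -6, "ax": 0, "ay": 0, "az": 0, "fingers": 50}, {"x": -25, "y": 0, "z": -17, "ax": 0, "ay": 0, "az": 0, "fingers": 50}, {"x": -25, "y": 0, "z": -17, "ax": 0, "ay": 0, "az": 0, "fingers": 50}, {"x": -25, "y": 0, "z": -17, "ax": 0, "ay": 0, "az": 0, "fingers": 50}, {"x": -25, "y": 0, "z": -17, "ax": 0, "ay": 0, "az": 0, "fingers": 50}, {"x": -25, "y": 0, "z": -17, "ax": 0, "ay": 0, "az": 0, "fingers": 50}, {"x": -25, "y": 0, "z": -17, "ax": 0, "ay": 0, "az": 0, "fingers": 50}, {"x": -12, "y": 0, "z": -8, "ax": 0, "ay": 0, "az": 0, "fingers": 50}]'

```text
t: 5.95
eef_pos: [0.5837, 0.0768, 0.2198]
tool_rot: [0.327, 0.628, 0.627, -0.325]
contact_force: [0.3, -1.1, -2.4]
gripper_width: 0.704
grasp_force: 65.3
```

jog_arm --rows '[{"x": 0, "y": 0, "z": 0, "ax": 0, "ay": 8, "az": 0, "fingers": 50}, {"x": 0, "y": 0, "z": 0, "ax": 0, "ay": 8, "az": 0, "fingers": 50}, {"x": 0, "y": 0, "z": 0, "ax": 0, "ay": 8, "az": 0, "fingers": 50}, {"x": 0, "y": 0, "z": 0, "ax": 0, "ay": 8, "az": 0, "fingers": 50}, {"x": 0, "y": 0, "z": 0, "ax": 0, "ay": 8, "az": 0, "fingers": 50}, {"x": 0, "y": 0, "z": 0, "ax": 0, "ay": 8, "az": 0, "fingers": 50}, {"x": 0, "y": 0, "z": 0, "ax": 0, "ay": 7, "az": 0, "fingers": 50}, {"x": 0, "y": 0, "z": 0, "ax": 0, "ay": 0, "az": 0, "fingers": 50}]'

```text
t: 6.75
eef_pos: [0.5828, 0.0701, 0.2178]
tool_rot: [0.0, 0.71, 0.704, 0.0]
contact_force: [0.3, -1.1, -3.4]
gripper_width: 0.703
grasp_force: 65.3
```

```bash
python3 - <<'E'
from h import *
Rt=tool(-34,0)
to([.495,-.35,.25],Rt)
save(bot.read_camera('scene'),'s2')
E
```

```text
t 6.75 tcp [0.5828 0.0701 0.2178] q [-0.54  0.36  0.4   1.81 -0.17  1.   -0.08] w 0.703 g 65.3
[[ 0.009  1.     0.001]
 [ 1.    -0.009  0.   ]
 [ 0.     0.001 -1.   ]]
shift mm [-420.9  -83.8  -32.4]
turn deg [ 0.  -0.  33.5]
```

View pics/s2.png

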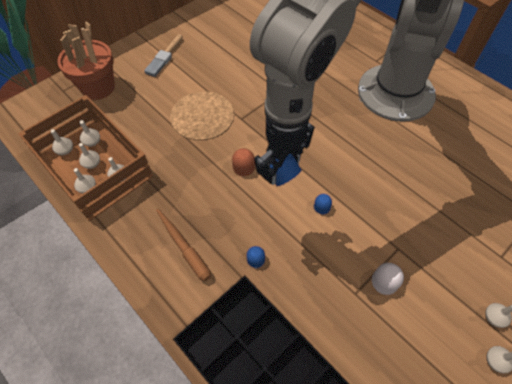

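The cup is held at (285,168), tilted, well above the terracotta cup at (243,162). Next I carry it over the mat and turn.

jog_arm --rows '[{"x": -30, "y": -6, "z": -4, "ax": 0, "ay": 0, "az": 0, "fingers": 50}, {"x": -47, "y": -10, "z": -4, "ax": 0, "ay": 0, "az": 0, "fingers": 50}, {"x": -47, "y": -10, "z": -4, "ax": 0, "ay": 0, "az": 0, "fingers": 50}, {"x": -47, "y": -10, "z": -4, "ax": 0, "ay": 0, "az": 0, "fingers": 50}, {"x": -47, "y": -10, "z": -4, "ax": 0, "ay": 0, "az": 0, "fingers": 50}, {"x": -47, "y": -10, "z": -4, "ax": 0, "ay": 0, "az": 0, "fingers": 50}, {"x": -47, "y": -10, "z": -4, "ax": 0, "ay": 0, "az": 0, "fingers": 50}, {"x": -47, "y": -10, "z": -4, "ax": 0, "ay": 0, "az": 0, "fingers": 50}]'

```text
t: 7.6
eef_pos: [0.507, -0.2823, 0.2487]
tool_rot: [-0.001, 0.706, 0.708, -0.001]
contact_force: [1.5, -0.1, -3.1]
gripper_width: 0.702
grasp_force: 65.3
```

jog_arm --rows '[{"x": -30, "y": -5, "z": 0, "ax": 0, "ay": 0, "az": 8, "fingers": 50}, {"x": -20, "y": -5, "z": 0, "ax": 0, "ay": 0, "az": 8, "fingers": 50}, {"x": 0, "y": 0, "z": 0, "ax": 0, "ay": 0, "az": 8, "fingers": 50}, {"x": 0, "y": 0, "z": 0, "ax": 0, "ay": 0, "az": 8, "fingers": 50}, {"x": 0, "y": 0, "z": 0, "ax": 0, "ay": 8, "az": 0, "fingers": 50}, {"x": 0, "y": 0, "z": 0, "ax": 0, "ay": 8, "az": 0, "fingers": 50}, {"x": 0, "y": 0, "z": 0, "ax": 0, "ay": 8, "az": 0, "fingers": 50}, {"x": 0, "y": 0, "z": 0, "ax": 0, "ay": 8, "az": 0, "fingers": 50}]'

```text
t: 8.4
eef_pos: [0.4954, -0.3301, 0.2491]
tool_rot: [-0.135, 0.839, 0.467, 0.242]
contact_force: [-0.2, 0.3, -3.5]
gripper_width: 0.701
grasp_force: 65.3
```

jog_arm --rows '[{"x": 0, "y": 0, "z": 0, "ax": 0, "ay": 8, "az": 0, "fingers": 50}, {"x": 0, "y": 0, "z": 0, "ax": 0, "ay": 8, "az": 0, "fingers": 50}, {"x": 0, "y": 0, "z": 0, "ax": 0, "ay": 8, "az": 0, "fingers": 50}, {"x": 0, "y": 0, "z": 0, "ax": 0, "ay": 8, "az": 0, "fingers": 50}, {"x": 0, "y": 0, "z": 0, "ax": 0, "ay": 0, "az": 0, "fingers": 50}, {"x": 0, "y": 0, "z": 0, "ax": 0, "ay": 0, "az": 0, "fingers": 50}, {"x": 0, "y": 0, "z": 0, "ax": 0, "ay": 0, "az": 0, "fingers": 50}, {"x": 0, "y": 0, "z": 0, "ax": 0, "ay": 0, "az": 0, "fingers": 50}]'

```text
t: 9.2
eef_pos: [0.4955, -0.3304, 0.2507]
tool_rot: [-0.256, 0.741, 0.413, 0.463]
contact_force: [0.2, 0.0, -2.1]
gripper_width: 0.698
grasp_force: 65.5
```

```bash
python3 - <<'E'
from h import *
Rt=tool(-34,62)
to([.495,-.35,.15],Rt)
a=bot.read_camera('scene');b=bot.read_camera('wrist')
cv2.imwrite('pics/t.png',np.hstack([cv2.resize(a['pixels'][30:210,130:370,::-1],(400,300)),cv2.resize(b['pixels'][:,:,::-1],(400,300))]))
E
```

```text
t 9.2 tcp [ 0.4955 -0.3304  0.2507] q [ 0.7   0.67  0.35  1.7  -1.11  1.66  0.94] w 0.698 g 65.5
[[ 0.23   0.85   0.474]
 [ 0.375 -0.527  0.762]
 [ 0.898  0.002 -0.44 ]]
shift mm [-97.9   9.6  29.2]
turn deg [-1.9 -1.9  1.1]
```

View pics/t.png

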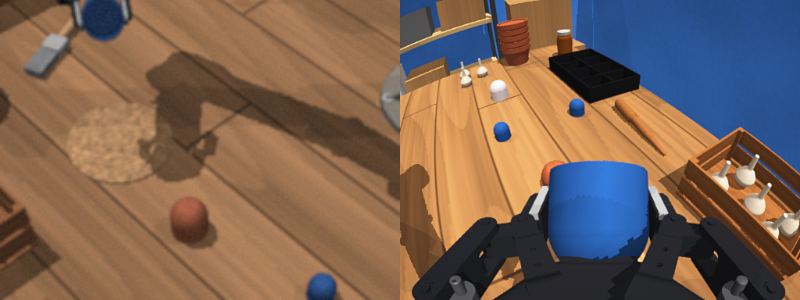

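The cup is held mouth up and forward, bottom about 29° below level, with no slip (wrist view (600,210)). The terracotta cup is clear. I go down to the mat.

jog_arm --rows '[{"x": -20, "y": 1, "z": 14, "ax": 0, "ay": 0, "az": 0, "fingers": 50}, {"x": -30, "y": 1, "z": 22, "ax": 0, "ay": 0, "az": 0, "fingers": 50}, {"x": -30, "y": 1, "z": 22, "ax": 0, "ay": 0, "az": 0, "fingers": 50}, {"x": -30, "y": 1, "z": 22, "ax": 0, "ay": 0, "az": 0, "fingers": 50}, {"x": -30, "y": 0, "z": 22, "ax": 0, "ay": 0, "az": 0, "fingers": 50}, {"x": -15, "y": 0, "z": 11, "ax": 0, "ay": 0, "az": 0, "fingers": 50}, {"x": -9, "y": 0, "z": 6, "ax": 0, "ay": 0, "az": 0, "fingers": 50}, {"x": 0, "y": 0, "z": 0, "ax": 0, "ay": 0, "az": 0, "fingers": 50}]'

```text
t: 10.1
eef_pos: [0.5165, -0.3037, 0.0495]
tool_rot: [-0.257, 0.742, 0.411, 0.463]
contact_force: [0.4, -0.3, -2.3]
gripper_width: 0.7
grasp_force: 65.4
```

```bash
python3 - <<'E'
from h import *
to([.519,-.301,.031])
o,p,R=pose();print('ball',p+R@[-.0078,0,-.0268],o['contact_force'])
a=bot.read_camera('scene');b=bot.read_camera('top')
cv2.imwrite('pics/p.png',np.hstack([cv2.resize(a['pixels'][50:200,130:330,::-1],(400,300)),cv2.resize(b['pixels'][130:310,280:500,::-1],(400,327))[:300]]))
E
```

```text
t 10.1 tcp [ 0.5165 -0.3037  0.0495] q [ 0.71  0.96  0.27  1.73 -1.21  1.48  1.19] w 0.7 g 65.4
[[ 0.232  0.848  0.475]
 [ 0.372 -0.529  0.763]
 [ 0.899 -0.001 -0.438]]
shift mm [-15.    0.7  11.4]
ball [ 0.50190992 -0.32707239  0.05426325] [ 0.41171007 -0.32897416 -2.34499235]
```

View pics/p.png

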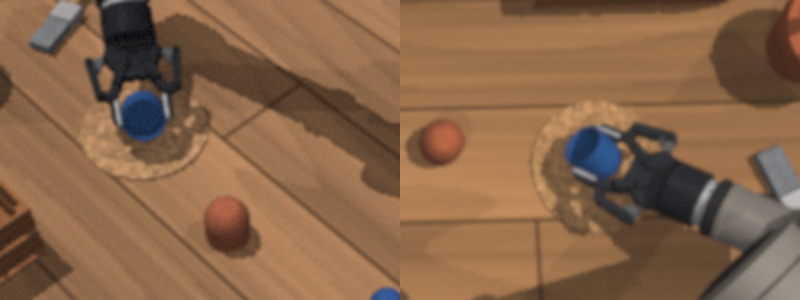

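The cup hangs over the mat, mouth up and towards the terracotta cup, bottom under the palm. I lower the last 18 mm.

jog_arm --rows '[{"x": -5, "y": 0, "z": 4, "ax": 0, "ay": 0, "az": 0, "fingers": 50}, {"x": -4, "y": 0, "z": 3, "ax": 0, "ay": 0, "az": 0, "fingers": 50}, {"x": -3, "y": 0, "z": 2, "ax": 0, "ay": 0, "az": 0, "fingers": 50}, {"x": -2, "y": 0, "z": 1, "ax": 0, "ay": 0, "az": 0, "fingers": 50}, {"x": -1, "y": 0, "z": 1, "ax": 0, "ay": 0, "az": 0, "fingers": 50}, {"x": 0, "y": 0, "z": 0, "ax": 0, "ay": 0, "az": 0, "fingers": 50}, {"x": 0, "y": 0, "z": 0, "ax": 0, "ay": 0, "az": 0, "fingers": 50}, {"x": 0, "y": 0, "z": 0, "ax": 0, "ay": 0, "az": 0, "fingers": 50}]'

```text
t: 11.0
eef_pos: [0.5181, -0.3011, 0.0316]
tool_rot: [-0.257, 0.742, 0.411, 0.463]
contact_force: [-0.4, 1.1, -1.2]
gripper_width: 0.703
grasp_force: 65.6
```

jog_arm --rows '[{"x": -1, "y": 0, "z": 0, "ax": 0, "ay": 0, "az": 0, "fingers": 50}, {"x": 0, "y": 0, "z": 0, "ax": 0, "ay": 0, "az": 0, "fingers": 85}, {"x": 0, "y": 0, "z": 0, "ax": 0, "ay": 0, "az": 0, "fingers": 85}, {"x": 0, "y": 0, "z": -15, "ax": 0, "ay": 0, "az": 0, "fingers": 85}, {"x": 0, "y": 0, "z": -30, "ax": 0, "ay": 0, "az": 0, "fingers": 85}, {"x": 0, "y": 0, "z": -35, "ax": 0, "ay": 0, "az": 0, "fingers": 85}, {"x": 0, "y": 0, "z": -35, "ax": 0, "ay": 0, "az": 0, "fingers": 85}, {"x": 5, "y": 0, "z": -35, "ax": 0, "ay": 0, "az": 0, "fingers": 85}]'

```text
t: 11.8
eef_pos: [0.4459, -0.4159, 0.1014]
tool_rot: [-0.257, 0.742, 0.411, 0.463]
contact_force: [0.9, -0.6, -0.2]
gripper_width: 0.992
grasp_force: 0.0
```

jog_arm --rows '[{"x": 10, "y": 0, "z": -25, "ax": 0, "ay": 0, "az": 0, "fingers": 85}, {"x": 10, "y": 0, "z": 0, "ax": 0, "ay": 0, "az": 0, "fingers": 85}, {"x": 10, "y": 0, "z": 0, "ax": 0, "ay": 0, "az": 0, "fingers": 85}, {"x": 0, "y": 0, "z": 0, "ax": 0, "ay": 0, "az": 0, "fingers": 85}, {"x": 0, "y": 0, "z": 0, "ax": 0, "ay": 0, "az": 0, "fingers": 85}, {"x": 0, "y": 0, "z": 0, "ax": 0, "ay": 0, "az": 0, "fingers": 85}, {"x": 0, "y": 0, "z": 0, "ax": 0, "ay": 0, "az": 0, "fingers": 85}, {"x": 0, "y": 0, "z": 0, "ax": 0, "ay": 0, "az": 0, "fingers": 85}]'

```text
t: 12.6
eef_pos: [0.4427, -0.4216, 0.1383]
tool_rot: [-0.257, 0.742, 0.411, 0.463]
contact_force: [0.1, -0.0, -0.3]
gripper_width: 0.994
grasp_force: 0.0
```

jog_arm --rows '[{"x": 0, "y": 0, "z": 0, "ax": 0, "ay": 0, "az": 0, "fingers": 85}, {"x": 0, "y": 0, "z": 0, "ax": 0, "ay": 0, "az": 0, "fingers": 85}, {"x": 0, "y": 0, "z": 0, "ax": 0, "ay": 0, "az": 0, "fingers": 85}, {"x": 0, "y": 0, "z": 0, "ax": 0, "ay": 0, "az": 0, "fingers": 85}, {"x": 0, "y": 0, "z": 0, "ax": 0, "ay": 0, "az": 0, "fingers": 85}, {"x": 0, "y": 0, "z": 0, "ax": 0, "ay": 0, "az": 0, "fingers": 85}, {"x": 0, "y": 0, "z": 0, "ax": 0, "ay": 0, "az": 0, "fingers": 85}, {"x": 0, "y": 0, "z": 0, "ax": 0, "ay": 0, "az": 0, "fingers": 85}]'

```text
t: 13.4
eef_pos: [0.4427, -0.4218, 0.1387]
tool_rot: [-0.257, 0.742, 0.411, 0.463]
contact_force: [0.3, -0.4, 0.4]
gripper_width: 0.995
grasp_force: 0.0
```

```bash
python3 - <<'E'
from h import *
a=bot.read_camera('scene');b=bot.read_camera('top')
cv2.imwrite('pics/e.png',np.hstack([cv2.resize(a['pixels'][50:290,130:450,::-1],(400,300)),cv2.resize(b['pixels'][130:310,280:500,::-1],(400,327))[:300]]))
E
```

```text
(no output)
```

View pics/e.png

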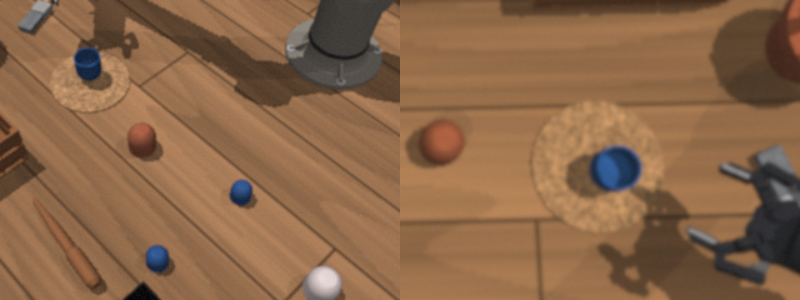

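The cup stands mouth-up on the mat ((88,63) left, (616,168) right), with the gripper clear. I let it settle and check that it is at rest.

jog_arm --rows '[{"x": 0, "y": 0, "z": 0, "ax": 0, "ay": 0, "az": 0, "fingers": 85}, {"x": 0, "y": 0, "z": 0, "ax": 0, "ay": 0, "az": 0, "fingers": 85}, {"x": 0, "y": 0, "z": 0, "ax": 0, "ay": 0, "az": 0, "fingers": 85}, {"x": 0, "y": 0, "z": 0, "ax": 0, "ay": 0, "az": 0, "fingers": 85}, {"x": 0, "y": 0, "z": 0, "ax": 0, "ay": 0, "az": 0, "fingers": 85}, {"x": 0, "y": 0, "z": 0, "ax": 0, "ay": 0, "az": 0, "fingers": 85}, {"x": 0, "y": 0, "z": 0, "ax": 0, "ay": 0, "az": 0, "fingers": 85}, {"x": 0, "y": 0, "z": 0, "ax": 0, "ay": 0, "az": 0, "fingers": 85}]'

```text
t: 14.3
eef_pos: [0.4427, -0.4218, 0.1387]
tool_rot: [-0.257, 0.742, 0.411, 0.463]
contact_force: [-0.3, -0.1, 0.5]
gripper_width: 0.998
grasp_force: 0.0
```

```bash
python3 - <<'E'
from h import *
for i in range(8):
    c=bot.read_camera('top')
    if i%7: continue
    h,s,v=cv2.split(cv2.cvtColor(c['pixels'],cv2.COLOR_RGB2HSV))
    k,l,st,ce=cv2.connectedComponentsWithStats(((h>100)&(h<130)&(s>140)&(v>50)).astype(np.uint8))
    for j in range(1,k):
        if st[j,4]>80: print(st[j],ce[j].round(2),plane(c,*ce[j],'top',.05).round(3))
    p=c['pixels'][:,:,::-1][195:245,370:460]
cv2.imwrite('pics/f.png',cv2.resize(p,(720,400),interpolation=cv2.INTER_CUBIC))
E
```

```text
[209 142  15  15 171] [216.33 149.3 ] [0.685 0.105 0.05 ]
[386 212  25  22 426] [398.06 222.44] [ 0.486 -0.348  0.05 ]
[205 228  15  14 167] [212.23 234.55] [0.466 0.117 0.05 ]
[209 142  15  16 174] [216.4  149.34] [0.685 0.105 0.05 ]
[386 212  25  22 426] [398.06 222.54] [ 0.486 -0.348  0.05 ]
[205 228  15  14 168] [212.18 234.56] [0.466 0.117 0.05 ]
```

View pics/f.png

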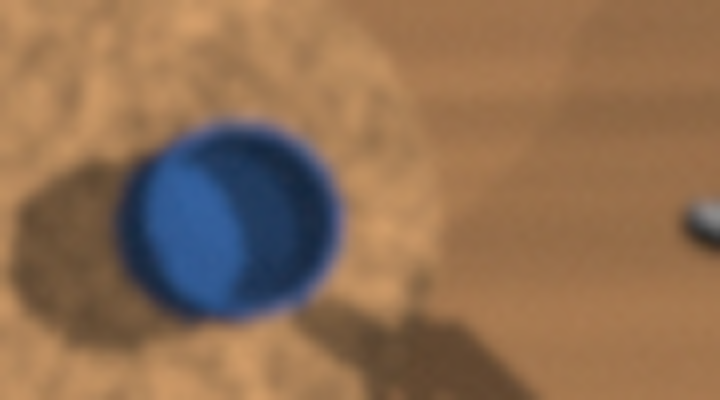

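The cup is at rest, mouth-up and on the mat at (0.486, -0.348), and its mouth at (230,220) in the crop is open to the top.

```bash
python3 -c "
from station import bot
print(bot.hand_in())"
```

```text
the job is handed in; nothing more can be done
None
```

The blue cup stands mouth-up on the cork mat, about 11 mm from its centre. The white and terracotta cups were left untouched, and the job was handed in after about 15 s of the 38 s allowed.

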